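Dispense weight bolts into the catch dish

ROBOT

A 7-joint arm with a two-finger parallel gripper is mounted at the origin on the work surface. World frame = base frame: x ahead of the robot, y to its left, z up, the work surface at z = 0. Lengths are in m, angles in degrees, forces in N, time in s.
With the tool pointing down it reaches from about 0.425 to 0.875 m from the base axis. Payload 8.4 kg.
Tool frame: the origin (TCP) lies midway between the tips of the shut fingers; the grasp point (between the pads) lies 19 mm behind it (manip.tcp_to_grasp is the distance from the TCP to the grasp point, in m); z points along the fingers, y is the line along which they close (so a half turn about z gives the same grasp; the last joint's range is limited). The gripper opens to 85 mm and grips with 20 to 120 N. Pads are 22 mm wide; open, the fingers measure 114 mm over their backs; the gripper's body (76 mm by 85 mm) begins 54 mm behind the grasp point. The pads swing forward as they close: fully open they stand 13 mm farther back than shut.
Start: joints at [61.582, 19.091, 2.286, 83.961, -0.768, 76.965, -3.352], TCP at [0.251, -0.599, 0.197] pointing down, gripper open.
Joint ranges: [-147.57, 147.57], [-21.85, 119.76], [-74.77, 79.35], [14.55, 137.4], [-85.83, 265.84], [4.83, 119.75], [-152.11, 152.11]. Speed limits (degrees/s): [127.2, 127.2, 159.86, 159.86, 180, 180, 180].

INTERFACE

Orientations are given as [roll, pitch, yaw] about the fixed x, y, z axes, in that order (R = Rz(yaw) Ry(pitch) Rx(roll)).
In Python, from bench import manip, viewer gives the robot as it stands.
- The arm moves only by the tool move_arm, never from a script. Its argument "steps" is a list of rows, each a list of 3 entries, a list of its own where there are three numbers: the shift along the tool's x, y, z in mm, then the turn about the tool's z in degrees, then the opening, from -1 (shut) to 1 (fully open). A call has exactly 10 rows; each row is the pose to reach, as a shift and turn from the pose commanded when the call began, along the tool's axes at that moment; what a row does not reach only later rows make up. A row lasts 1/10 s, in which the tool goes at most 50 mm and 8.59 degrees, less where a joint would pass 70% of its speed; a pose out of reach is approached as far as the arm can. A call with a gripper value outside its range is refused whole. The fingers move at their own pace and stop on an object; "squeeze" is the grip in N (left out, the last holds). Time passes only in rows, so rows that repeat a pose let the fingers close, or fill a call up. It gives the time, the measured TCP pose, the force, the opening and the grip force at its end, in the units of the state.
- manip.read_state(): the state, without advancing time (a new reading comes with each control period).
- viewer.snapshot(name): name is "side" or "top"; returns a dict with "image" (480x640x3 uint8, red, green, blue), "depth" (480x640 float32, m along the optical axis (not along the pixel's ray), 0 where there is no reading), "mtx" (3x3 intrinsics, pixels), "k1" (the pictures are not rectified: a ray, as slopes to the right and down, at radius r is drawn at 1 + k1 r^2 times it, then the intrinsics apply), "origin" and "orientation" of the camera in the world. Camera axes: x right, y up, looking along -z (the intrinsics and any distortion apply to the point x, -y, -z); pixel columns grow to the right and rows downward; lengths in m; the calibration is good to about 2 mm. A picture is of the moment at which its call begins.
- manip.close_job(): hands the job in; it is judged then, once.
The state is a dict: "time_s": time; "joints": joint angles; "joint_vel": joint speeds; "effort": joint torques, N m; "tcp_pos": TCP position; "tool_rot": TCP orientation; "contact_force": force on the tool from outside, world axes, zero at the start; "moment": the same for the moment, N m; "opening": opening from 0.0 (shut) to 1.0 (fully open); "gripper_force": force on a finger pad.
Only numpy, scipy, OpenCV 4.12 (cv2) and the standard library are available. Lean on these libraries where they do the work, as an engineer would, in place of code of your own. Each camera call takes 0.05 s, during which the arm holds its last target. There are 200 camera calls.

TASK

Stand the catch dish on the counter under the spout of the dispenser, then press the sprung cap of the leaning canister gently down until all three steel weight bolts have dropped out of the chute into the dish, and let the cap go. Finish with the dish standing flat with the three bolts in it, and leave the other things on the counter where they are.

Things in the scene. Friction and masses are not known exactly. Their poses are not given: they have to be found in the camera images.
- dispenser: Dispenser unit bolted down; origin on the counter, z up, front -x. Base plate from x -8 to 122, y -140 to 195, 8 mm thick. At y 55 a black canister with a sprung cap leans forward; at y -65 a clear chute 46 mm wide, open on top between two rails, up to 140 mm high, slopes down to the spout at its front; a lamp bar runs above. Over 35 N on any part damages it. Its frame is used below, in mm.
- shoulder (a point): Centre of the canister's shoulder, at (0, 55, 101) in the dispenser's frame, axes alike. Canister 54 in diameter, leaning 35 degrees forward: its axis, going up, is (-0.574, 0, 0.819). A steel neck comes out here, by a different length every time, and carries the cap: its flat top stands 33 to 51 mm from this point along the axis (find it by touch).
- cap_way (a point): Point on the canister's axis 80 mm from its shoulder, beyond the cap: the way in to the cap. The black cap is 34 in diameter, 20 high; it sinks 10 mm along the axis, at 2 N rising to 9 N, and springs back. From 8 mm down the sheet-metal gate of the chute is fully up, and the bolts need about half a second to roll out.
- lamp_bar (a point): Centre of the lamp bar's underside, at (-4, 28, 231) in the dispenser's frame. The bar is 34 (x) by 325 (y) by 16 high, on two posts 14 square at x 35, y -125 and y 180. It bars the way to the cap from straight above: come along the canister's axis, tool tilted.
- outlet (a point): Centre of the spout's downward opening (38 by 38), at (-69, -65, 48) in the dispenser's frame. The spout's front plate is 23 mm further to -x, lower edge 48 above the counter, top 76. The counter below is free; the base plate begins 61 mm behind this point.
- dish: Catch dish of plain steel, open-topped box, 100 mm (x) by 80 mm (y) outside, 30 mm high, walls and floor 4 mm; origin at the centre of its underside, z up. A black upright handle stands off its -x side. 0.2 kg.
- dish_grip (a point): Grasp point of the dish's handle, 90 mm from the dish's centre along its -x, 38 mm above its underside. The handle is an upright block 22 mm (x) by 14 mm (y), from 8 to 54 mm high; a flat 22 mm wide bar, top 16 mm high, joins it to the dish. Pinch it across y.
- bolt0: Steel weight bolt first in the queue behind the gate of the chute: plain cylinder 16 mm in diameter, 32 mm long, lying along its y axis; origin at its centre.
- bolt1: Steel weight bolt second in the queue behind the gate of the chute: plain cylinder 16 mm in diameter, 32 mm long, lying along its y axis; origin at its centre.
- bolt2: Steel weight bolt third in the queue behind the gate of the chute: plain cylinder 16 mm in diameter, 32 mm long, lying along its y axis; origin at its centre.
- spray_can: Bystander: upright aluminium cleaner can, 52 mm in diameter, 144 mm high with a white cap; origin under its centre.
- puck: Bystander: green stone sharpening puck, 60 mm in diameter, 20 mm high; origin under its centre.
- tip_tool: Bystander: twist socket tip tool lying along its x, 105 mm long, 32 mm thick; origin under its middle.
- tool_head: Bystander: aluminium interchangeable head standing on the counter, 28 mm in diameter, 28 mm high; origin under its centre.
- ferrule_holder: Bystander: clear acrylic block 45 x 100 mm, with four white ferrules standing in it, 49 mm high in all; origin under its centre.
- chalk: Bystander: cue chalk cube, 22 mm; origin under its centre.
- tip_box: Bystander: small black tip box with a round button, 50 x 40 mm, 33 mm high; origin under its centre.
Not all that is in view belongs to the job. Several things have the shape of the dish; the one meant has the colours described above.

How it is judged (in metres and radians):
On the way, in this order (a step that is already met when the one before it is completed fails the run):
1. the dish stands on the counter under the spout (horizontal distance between dish and outlet below 0.035 m and height (world z) of dish below 0.005 m and angle between dish's own z axis and vertical below 0.08 rad), for 0.2 s.
2. all three bolts are in the dish (x of bolt0 in the frame of dish between -0.046 and 0.046 m and y of bolt0 in the frame of dish between -0.036 and 0.036 m and z of bolt0 in the frame of dish between 0.004 and 0.03 m and x of bolt1 in the frame of dish between -0.046 and 0.046 m and y of bolt1 in the frame of dish between -0.036 and 0.036 m and z of bolt1 in the frame of dish between 0.004 and 0.03 m and x of bolt2 in the frame of dish between -0.046 and 0.046 m and y of bolt2 in the frame of dish between -0.036 and 0.036 m and z of bolt2 in the frame of dish between 0.004 and 0.03 m), for 0.2 s.
At the end, for the whole second after the job is handed in: All three bolts lie at rest inside the dish (centres within its walls and below its rim), and the dish stands flat on the counter (underside within 5 mm of it, tilt below 0.08 rad) (all of step 2 and height (world z) of dish below 0.005 m and angle between dish's own z axis and vertical below 0.08 rad and linear speed of each of bolt0, bolt1, bolt2, dish below 0.03 m/s); the robot touches nothing.
It fails at once if the dispenser is pushed with more than 35 N (contact force between dispenser and anything else above 35 N).
It fails at once if a bystander is moved by more than 30 mm (distance of any of spray_can, puck, tip_tool, tool_head, ferrule_holder, chalk, tip_box from where it was at the start of the episode above 0.03 m).
It fails at once if a bystander is tipped over (angle between any of spray_can, puck, tip_tool, tool_head, ferrule_holder, chalk, tip_box's own z axis and vertical above 0.5 rad).
It also fails if it takes over 64 s, if anything falls off the work surface, if the arm or the gripper's body presses on something with over 40 N, if the wrist force passes 120 N, or if a joint passes its speed limit or range.

## Working session

There is one attempt and no reset: what is moved stays moved. The work goes in short steps, Python scripts to look and compute and a tool call to move; the robot and the scene stay as the last step left them, time stands still between calls to the robot, and variables do not carry over. Pictures are saved under pics/ and viewed, at most 10 in all, crops included, and the job is handed in when it is done.

Besides the shell and the picture viewer there is one more tool, called after "Emit:" as name([rows], argument=value, ...), one row to a line, values as JSON. move_arm: Moves the arm, as the interface text tells. Its arguments: {"type":"object","properties":{"steps":{"type":"array","items":{"type":"array"}},"squeeze":{"type":"number"}},"required":["steps"]}

```bash
mkdir -p pics
cat > h.py <<'E'
import numpy as np, cv2, pickle
from scipy.spatial.transform import Rotation as R
def rot(o):
    o=np.array(o,float)
    if o.shape==(3,3): return o
    if o.size==3: return R.from_euler('xyz',o,degrees=True).as_matrix()
    return R.from_quat(o).as_matrix()
def snap(name):
    from bench import viewer
    s=viewer.snapshot(name); pickle.dump(s,open(f'{name}.pkl','wb')); return s
def load(name): return pickle.load(open(f'{name}.pkl','rb'))
def rays(s,uv):
    K=np.array(s['mtx']); uv=np.atleast_2d(uv).astype(float)
    d=np.stack([(uv[:,0]-K[0,2])/K[0,0],(uv[:,1]-K[1,2])/K[1,1]],1); p=d.copy()
    for _ in range(20): p=d/(1+s['k1']*(p**2).sum(1,keepdims=True))
    return np.c_[p[:,0],-p[:,1],-np.ones(len(p))]
def world(s,uv,depth=None,z=None):
    r=rays(s,uv)@rot(s['orientation']).T; o=np.array(s['origin'])
    if z is not None: return o+r*((z-o[2])/r[:,2])[:,None]
    return o+r*np.asarray(depth)[:,None]
def cloud(s):
    v,u=np.mgrid[:480,:640]; uv=np.c_[u.ravel(),v.ravel()]
    return world(s,uv,s['depth'].ravel()).reshape(480,640,3)
def proj(s,P):
    q=(np.atleast_2d(P)-np.array(s['origin']))@rot(s['orientation'])
    p=np.c_[q[:,0],-q[:,1]]/(-q[:,2:]); p=p*(1+s['k1']*(p**2).sum(1,keepdims=True))
    K=np.array(s['mtx']); return np.c_[p[:,0]*K[0,0]+K[0,2],p[:,1]*K[1,1]+K[1,2]]
E
python3 - <<'E'
from h import *
from bench import manip
for n in('side','top'):
    s=snap(n); cv2.imwrite(f'pics/{n}0.png',s['image'][...,::-1]); print(n,s['origin'],s['orientation'],s['mtx'],s['k1'],(s['depth']==0).mean())
print(manip.read_state(), manip.tcp_to_grasp)
E
```

```text
side [0.18830578 0.86076648 1.01478785] [  46.78124315   -0.3090123  -159.70839997] [[470.2624795    0.         318.74556638]
 [  0.         470.2624795  243.02912007]
 [  0.           0.           1.        ]] -0.11550906331193658 0.004104817708333333
top [0.3301183  0.00752141 1.26703302] [  9.19333643  -0.45823134 -89.8315284 ] [[469.43691874   0.         325.60588371]
 [  0.         469.43691874 233.55077048]
 [  0.           0.           1.        ]] -0.09406593463857899 0.0041796875
{'time_s': 0.1, 'joints': array([61.58276283, 19.12683843,  2.28404106, 84.00565483, -0.76715044,
       76.96599743, -3.35146717]), 'joint_vel': array([ 0.06224447, -0.16121958, -0.04447076, -0.17049966,  0.04945111,
       -0.01544111,  0.04446446]), 'effort': array([ 3.83789535e-03, -6.60020113e+01,  1.37006287e+00, -4.06473362e+01,
        1.70180504e-02,  8.95600504e-03,  2.15903719e-05]), 'tcp_pos': array([ 0.25098621, -0.59908693,  0.19632283]), 'tool_rot': array([-1.79916946e+02,  5.94613662e-03,  2.27335884e+01]), 'contact_force': array([ 0.14772561, -0.51778617, -0.75359713]), 'moment': array([ 0.0269339 ,  0.02845522, -0.03657374]), 'gripper_force': 0.0, 'opening': 0.9994518649518396} 0.0187
```

View pics/top0.png

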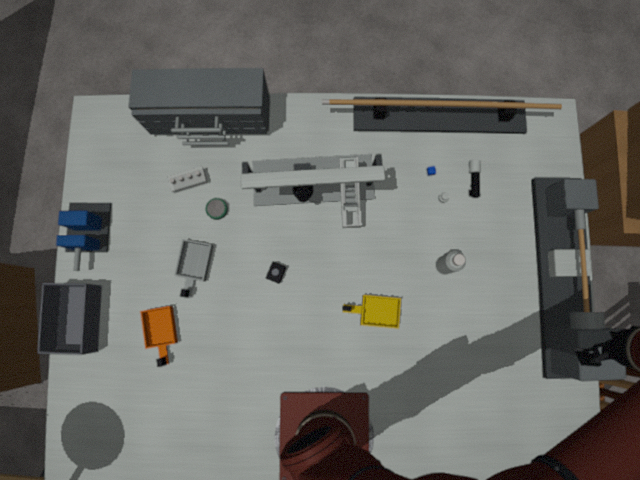

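View pics/side0.png

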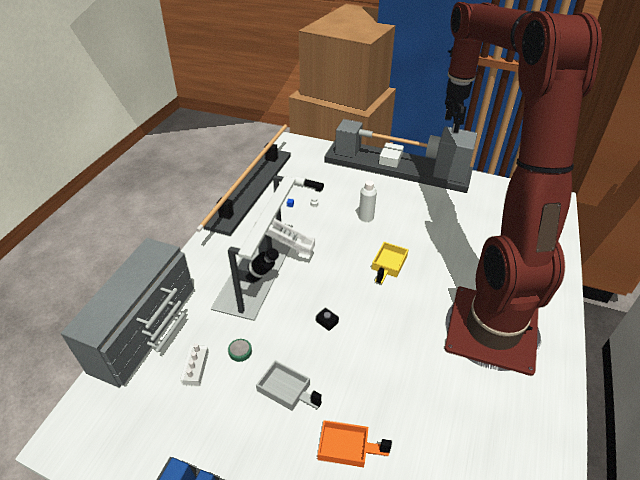

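The top view shows three dish shapes: grey steel at (196,260), orange at (160,327) and yellow at (381,310). The grey one, at (285,385) in the side view, fits "plain steel, black handle". The dispenser is at about (315,180) in the top view. Next I measure both and check the dish in a crop.

Run:
```python
from h import *
t=load('top'); s=load('side')
c=t['image'][220:320,150:250]; d=s['image'][340:420,240:340]
cv2.imwrite('pics/crop1.png',np.hstack([cv2.resize(c,(400,400),interpolation=2),cv2.resize(d,(400,400),interpolation=2)])[...,::-1])
for n,w in(('top',t),('side',s)):
    C=cloud(w); P=C.reshape(-1,3); I=w['image'].reshape(-1,3).astype(int)
    # lamp bar top
    def rect(m,lab):
        q=P[m]; 
        # largest component by median filtering
        r=cv2.minAreaRect(q[:,:2].astype(np.float32)*1000); print(n,lab,m.sum(),'c',np.round(r[0],1),'sz',np.round(r[1],1),'ang',round(r[2],2),'zmed',np.median(q[:,2]).round(4))
        print(np.round(cv2.boxPoints(r),1).tolist())
    box=lambda x0,x1,y0,y1,z0,z1:(P[:,0]>x0)&(P[:,0]<x1)&(P[:,1]>y0)&(P[:,1]<y1)&(P[:,2]>z0)&(P[:,2]<z1)
    ctr=world(t,[[315,177],[196,260],[185,292]],z=0.03); 
    if n=='top': print(ctr.round(3)); print('table z',np.median(P[box(.3,.4,-.1,.1,-.05,.05)][:,2]))
    a=ctr[0]; rect(box(a[0]-.15,a[0]+.15,a[1]-.3,a[1]+.3,.238,.256),'bar')
    b=ctr[1]; rect(box(b[0]-.09,b[0]+.09,b[1]-.09,b[1]+.09,.022,.036),'rim')
    rect(box(b[0]-.14,b[0]+.05,b[1]-.09,b[1]+.09,.046,.060),'handle')
    rect(box(a[0]-.12,a[0]+.15,a[1]-.25,a[1]+.25,.005,.012)&(I.sum(1)<520),'plate')
```

```text
[[0.686 0.028 0.03 ]
 [0.458 0.343 0.03 ]
 [0.373 0.368 0.03 ]]
table z 0.0007704066467587589
top bar 2350 c [640.   31.2] sz [ 64.1 326.4] ang 3.43 zmed 0.2474
[[598.2000122070312, 192.3000030517578], [617.7000122070312, -133.60000610351562], [681.7000122070312, -129.8000030517578], [662.2000122070312, 196.10000610351562]]
top rim 266 c [438.3 355.8] sz [ 83.3 142.2] ang 80.45 zmed 0.0297
[[361.29998779296875, 326.5], [501.5, 302.8999938964844], [515.2999877929688, 385.1000061035156], [375.1000061035156, 408.70001220703125]]
top handle 51 c [371.4 366.5] sz [14.3 21.7] ang 83.45 zmed 0.0534
[[359.79998779296875, 360.6000061035156], [381.3999938964844, 358.20001220703125], [383.0, 372.3999938964844], [361.5, 374.8999938964844]]
top plate 2732 c [701.4  27.6] sz [499.8 268.2] ang 89.83 zmed 0.0082
[[566.5999755859375, -221.89999389648438], [834.7999877929688, -222.6999969482422], [836.2999877929688, 277.1000061035156], [568.0999755859375, 277.8999938964844]]
side bar 1317 c [641.3  29.7] sz [ 63.3 326.7] ang 4.22 zmed 0.2472
[[597.7000122070312, 190.3000030517578], [621.7999877929688, -135.5], [684.9000244140625, -130.89999389648438], [660.9000244140625, 195.0]]
side rim 431 c [439.4 354.1] sz [ 83.8 146.7] ang 81.07 zmed 0.03
[[360.5, 324.1000061035156], [505.3999938964844, 301.29998779296875], [518.4000244140625, 384.1000061035156], [373.5, 406.8999938964844]]
side handle 70 c [372.1 367.7] sz [17.5 22.6] ang 74.3 zmed 0.0539
[[358.79998779296875, 362.29998779296875], [380.6000061035156, 356.20001220703125], [385.29998779296875, 373.0], [363.6000061035156, 379.20001220703125]]
side plate 638 c [705.4  21.5] sz [252.5 498.9] ang 2.59 zmed 0.0092
[[568.0, 264.8999938964844], [590.5, -233.39999389648438], [842.7000122070312, -222.0], [820.2000122070312, 276.29998779296875]]
```

View pics/crop1.png

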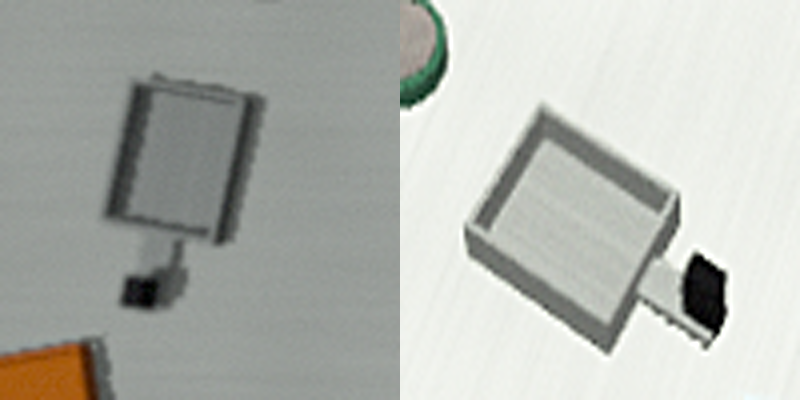

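The crop confirms the grey steel dish with the black handle. Next I refine the poses by fitting box models to both clouds.

```bash
cat > fit.py <<'E'
from h import *
from scipy.optimize import least_squares
def sdf(p,boxes):
    ds=[]
    for lo,hi in boxes:
        lo,hi=np.array(lo),np.array(hi); q=np.abs(p-(lo+hi)/2)-(hi-lo)/2
        ds.append(np.linalg.norm(np.maximum(q,0),axis=1)+np.minimum(q.max(1),0))
    ds=np.array(ds); i=np.abs(ds).argmin(0); return ds[i,np.arange(len(p))]
DISP=[((-21,-134.5,231),(13,190.5,247)),((28,-132,8),(42,-118,247)),((28,173,8),(42,187,247)),((-8,-140,0),(122,195,8))]
DISH=[((-50,-40,0),(-46,40,30)),((46,-40,0),(50,40,30)),((-50,-40,0),(50,-36,30)),((-50,36,0),(50,40,30)),((-101,-7,8),(-79,7,54)),((-80,-11,8),(-50,11,16))]
def fit(P,boxes,x0):
    def f(x):
        r=R.from_euler('z',x[2],degrees=True).as_matrix()
        return sdf((P*1000-[x[0],x[1],0])@r,boxes)
    return least_squares(f,x0,loss='soft_l1',f_scale=2.0,x_scale=[1,1,1],diff_step=1e-4)
def sel(C,c,rad,zmin,zmax):
    P=C.reshape(-1,3); P=P[np.isfinite(P).all(1)]
    return P[(np.hypot(P[:,0]-c[0],P[:,1]-c[1])<rad)&(P[:,2]>zmin)&(P[:,2]<zmax)]
E
python3 - <<'E'
from fit import *
for n in('top','side'):
    C=cloud(load(n))
    P=sel(C,(.64,.03),.19,.20,.27)
    for x0 in([630,2,3.5],[632,2,5]):
        r=fit(P,DISP,x0); print(n,'disp',r.x.round(2),r.cost.round(1),len(P))
    P=sel(C,(.44,.35),.11,.012,.065)
    for y in(-13,-9,-17):
        r=fit(P,DISH,[458,345,y]); print(n,'dish',r.x.round(2),r.cost.round(1),len(P))
E
```

```text
top disp [632.16   3.21   3.76] 3243.3 2409
top disp [632.17   3.27   3.8 ] 3243.4 2409
top dish [458.69 352.21 -10.17] 639.2 520
top dish [459.06 352.03 -10.22] 642.1 520
top dish [458.69 352.21 -10.17] 639.2 520
side disp [634.99   0.78   3.93] 1709.0 1471
side disp [634.99   0.78   3.93] 1709.0 1471
side dish [461.4  350.77 -10.14] 892.3 890
side dish [461.4  350.77 -10.14] 892.3 890
side dish [461.4  350.77 -10.14] 892.3 890
```

```bash
cat > plan.py <<'E'
from h import *
import sys,json
from bench import manip
def plan(*wps):
    s=manip.read_state(); Rm=rot(s['tool_rot']); p=s['tcp_pos']*1000
    print('t',round(s['time_s'],2),'tcp',p.round(1),'rot',s['tool_rot'].round(2),'F',s['contact_force'].round(2),'open',round(s['opening'],3),'grip',round(s['gripper_force'],1))
    for w in wps:
        d=Rm.T@(np.array(w[:3])-p); turn=-(w[3]-s['tool_rot'][2]+180)%360-180 if len(w)>3 else 0
        turn=-(((w[3]-s['tool_rot'][2])+180)%360-180) if len(w)>3 else 0
        print(w,'->',d.round(1),'turn',round(turn,1))
E
python3 - <<'E'
from fit import *
from plan import plan
r=R.from_euler('z',3.85,degrees=True).as_matrix(); o=np.array([633.5,2,0])
for n in('top','side'):
    w=load(n); P=cloud(w).reshape(-1,3)*1000; q=(P-o)@r; I=w['image'].reshape(-1,3).astype(int)
    m=(np.abs(q[:,1]-55)<40)&(q[:,0]>-90)&(q[:,0]<60)&(q[:,2]>60)&(q[:,2]<225)
    a=(q[m]-[0,55,101]); ax=np.array([-.574,0,.819]); h=a@ax; rad=np.linalg.norm(a-h[:,None]*ax,axis=1)
    print(n,m.sum()); 
    for lo in range(-10,60,5):
        k=(h>=lo)&(h<lo+5); 
        if k.any(): print(lo,k.sum(),'rmax',np.percentile(rad[k],90).round(1),'y mid',((a[k,1].min()+a[k,1].max())/2).round(1),'rgb',I[m][k].mean(0).round())
P=cloud(load('side')).reshape(-1,3)
for (x0,x1,y0,y1) in((.15,.45,-.7,-.45),(.3,.6,-.45,-.1),(.35,.53,-.1,.2),(.3,.5,.2,.45)):
    k=(P[:,0]>x0)&(P[:,0]<x1)&(P[:,1]>y0)&(P[:,1]<y1); print(x0,y0,np.percentile(P[k,2],99).round(3))
plan((251,-599,300),(480,-200,300,95),(430,300,250,170))
E
```

```text
top 275
-10 6 rmax 27.4 y mid 1.1 rgb [37. 39. 40.]
-5 48 rmax 25.7 y mid 1.3 rgb [23. 23. 24.]
0 52 rmax 21.8 y mid 2.5 rgb [17. 17. 18.]
5 3 rmax 18.1 y mid -0.1 rgb [18. 19. 18.]
15 1 rmax 16.8 y mid 9.1 rgb [24. 25. 24.]
20 12 rmax 18.0 y mid 0.9 rgb [20. 20. 22.]
25 11 rmax 17.8 y mid 1.0 rgb [20. 17. 22.]
30 50 rmax 16.9 y mid 1.5 rgb [23. 24. 26.]
35 83 rmax 15.9 y mid 1.1 rgb [20. 20. 22.]
40 8 rmax 13.1 y mid 1.3 rgb [15. 14. 14.]
side 513
-10 30 rmax 28.9 y mid 7.0 rgb [19. 18. 19.]
-5 85 rmax 26.8 y mid 5.2 rgb [14. 14. 16.]
0 46 rmax 22.3 y mid 5.1 rgb [29. 29. 29.]
5 4 rmax 14.3 y mid 10.4 rgb [89. 89. 86.]
10 1 rmax 15.8 y mid 15.0 rgb [115. 123. 114.]
15 10 rmax 18.5 y mid 12.0 rgb [57. 59. 59.]
20 18 rmax 19.5 y mid 9.1 rgb [44. 45. 45.]
25 21 rmax 18.4 y mid 0.2 rgb [21. 22. 22.]
30 57 rmax 17.8 y mid 0.4 rgb [25. 24. 26.]
35 35 rmax 15.2 y mid 2.9 rgb [20. 20. 22.]
0.15 -0.7 0.656
0.3 -0.45 0.131
0.35 -0.1 0.032
0.3 0.2 0.041
t 0.1 tcp [ 251.  -599.1  196.3] rot [-1.7992e+02  1.0000e-02  2.2730e+01] F [ 0.15 -0.52 -0.75] open 0.999 grip 0.0
(251, -599, 300) -> [   0.    -0.2 -103.7] turn 0
(480, -200, 300, 95) -> [ 365.4 -279.7 -103.3] turn -72.3
(430, 300, 250, 170) -> [ 512.6 -760.1  -52.6] turn -147.3
```

Emit:
move_arm([
  [[0,0,-50],0,1],
  [[0,0,-100],0,1],
  [[37,-28,-105],-8,1],
  [[75,-57,-105],-16,1],
  [[115,-88,-105],-24,1],
  [[155,-119,-105],-32,1],
  [[195,-150,-105],-40,1],
  [[235,-180,-105],-48,1],
  [[275,-210,-105],-56,1],
  [[315,-241,-105],-64,1],
])

```text
time_s: 1.1
tcp_pos: [0.4479, -0.2556, 0.302]
tool_rot: [-180.0, 0.0, 87.1]
contact_force: [1.2, -0.4, -0.5]
opening: 0.997
gripper_force: 0.0
```

```bash
python3 -c "
from plan import *
plan((480,-150,300,100),(460,50,300,130),(400,300,250,170))"
```

```text
t 1.1 tcp [ 447.9 -255.6  302. ] rot [-1.7999e+02  1.0000e-02  8.7050e+01] F [ 1.19 -0.43 -0.55] open 0.997 grip 0.0
(480, -150, 300, 100) -> [107.2  26.7   2. ] turn -12.9
(460, 50, 300, 130) -> [305.9  -3.6   2. ] turn -42.9
(400, 300, 250, 170) -> [552.5 -76.3  51.9] turn -82.9
```

Emit:
move_arm([
  [[40,10,0],-8,1],
  [[85,20,0],-16,1],
  [[130,24,0],-24,1],
  [[175,18,0],-32,1],
  [[220,10,0],-40,1],
  [[265,4,0],-48,1],
  [[310,-4,0],-56,1],
  [[355,-18,0],-64,1],
  [[400,-32,0],-72,1],
  [[445,-46,0],-80,1],
])

```text
time_s: 2.1
tcp_pos: [0.4259, 0.1909, 0.302]
tool_rot: [-180.0, 0.0, 167.0]
contact_force: [1.0, -0.2, 0.7]
opening: 0.999
gripper_force: 0.0
```

```bash
python3 -c "
from plan import *
plan((371.5,367,130,169.85),(371.5,367,24,169.85))"
```

```text
t 2.1 tcp [425.9 190.9 302. ] rot [-1.7998e+02  1.0000e-02  1.6705e+02] F [ 0.98 -0.19  0.7 ] open 0.999 grip 0.0
(371.5, 367, 130, 169.85) -> [ 92.5 159.5 172. ] turn -2.8
(371.5, 367, 24, 169.85) -> [ 92.5 159.5 278. ] turn -2.8
```

Emit:
move_arm([
  [[15,25,20],-1,1],
  [[30,50,45],-2,1],
  [[45,76,70],-2.8,1],
  [[60,102,95],-2.8,1],
  [[75,130,120],-2.8,1],
  [[86,148,145],-2.8,1],
  [[92.5,159.5,170],-2.8,1],
  [[92.5,159.5,190],-2.8,1],
  [[92.5,159.5,200],-2.8,1],
  [[92.5,159.5,200],-2.8,1],
])

```text
time_s: 3.1
tcp_pos: [0.3728, 0.3648, 0.1009]
tool_rot: [-179.9, -0.1, 169.5]
contact_force: [0.2, -1.2, -0.2]
opening: 0.997
gripper_force: 0.0
```

```bash
python3 -c "
from plan import *
plan((371.5,367,24,169.85))
s=snap('side'); cv2.imwrite('pics/s2.png',cv2.resize(s['image'][310:450,220:400],(720,560))[...,::-1])"
```

```text
t 3.1 tcp [372.8 364.8 100.9] rot [-1.7989e+02 -1.0000e-01  1.6952e+02] F [ 0.24 -1.21 -0.22] open 0.997 grip 0.0
(371.5, 367, 24, 169.85) -> [ 1.6  2.  76.9] turn -0.3
```

View pics/s2.png

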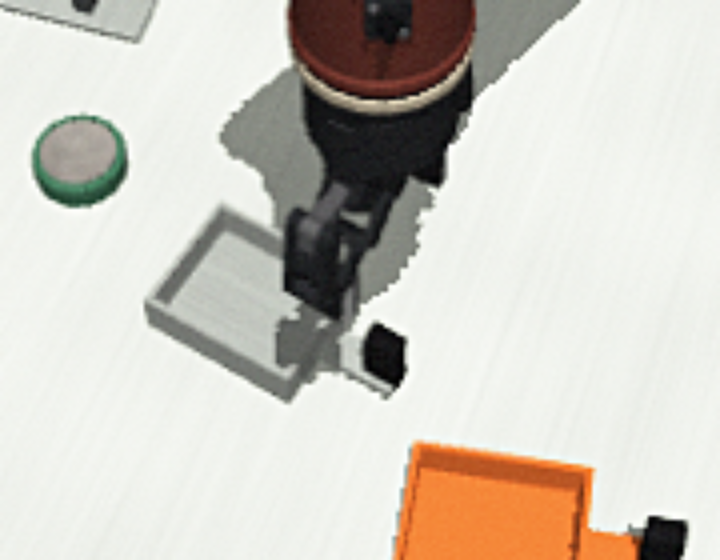

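The picture shows the fingers spread above the handle (385,355 in the crop), closing across its 14 mm side. The orange dish and the puck are clear. I go down and pinch.

Emit:
move_arm([
  [[0,1,25],0,1],
  [[0,1,50],0,1],
  [[0,1,68],0,1],
  [[0,1,76],0,1],
  [[0,1,76],0,1],
  [[0,1,76],0,-1],
  [[0,1,76],0,-1],
  [[0,1,76],0,-1],
  [[0,1,76],0,-1],
  [[0,1,76],0,-1],
], squeeze=40)

```text
time_s: 4.15
tcp_pos: [0.3737, 0.3669, 0.0264]
tool_rot: [180.0, 0.0, 169.5]
contact_force: [-0.3, -0.3, 0.1]
opening: 0.142
gripper_force: 0.0
```

Emit:
move_arm([
  [[0,0,0],0,-1],
  [[0,0,0],0,-1],
  [[0,0,0],0,-1],
  [[0,0,0],0,-1],
  [[0,0,-5],0,-1],
  [[0,0,-15],0,-1],
  [[0,0,-30],0,-1],
  [[0,0,-45],0,-1],
  [[0,0,-60],0,-1],
  [[0,0,-60],0,-1],
])

```text
time_s: 5.15
tcp_pos: [0.3747, 0.368, 0.089]
tool_rot: [179.8, 0.2, 169.5]
contact_force: [0.1, -0.1, -0.5]
opening: 0.002
gripper_force: 0.0
```

Run:
```python
from plan import *
from fit import *
w=snap('top'); C=cloud(w)
P=sel(C,(.47,.35),.075,.04,.12); print(len(P), 'rim z',np.percentile(P[:,2],[5,50,95]).round(3))
plan((450,4,85,183.85))
```

```text
Traceback (most recent call last):
IndexError: index -1 is out of bounds for axis 0 with size 0
```

The fingers closed on nothing, so I look again.

Run:
```python
from fit import *
from plan import plan
plan()
w=snap('top');s=snap('side')
for n,v in(('top',w),('side',s)):
    P=sel(cloud(v),(.44,.35),.13,.012,.065); P=P[P[:,2]<.062]
    r=fit(P,DISH,[460,351,-10]); print(n,r.x.round(2),r.cost.round(1),len(P))
a=w['image'][210:330,140:260];b=s['image'][320:430,230:360]
cv2.imwrite('pics/c3.png',np.hstack([cv2.resize(a,(400,400)),cv2.resize(b,(400,400))])[...,::-1])
```

```text
t 5.2 tcp [374.4 367.3  87.7] rot [1.7991e+02 1.2000e-01 1.6951e+02] F [-0.08  0.26 -0.22] open -0.003 grip 0.0
top [458.55 352.5   -9.51] 541.7 442
side [459.65 350.84 -11.29] 5465.5 849
```

View pics/c3.png

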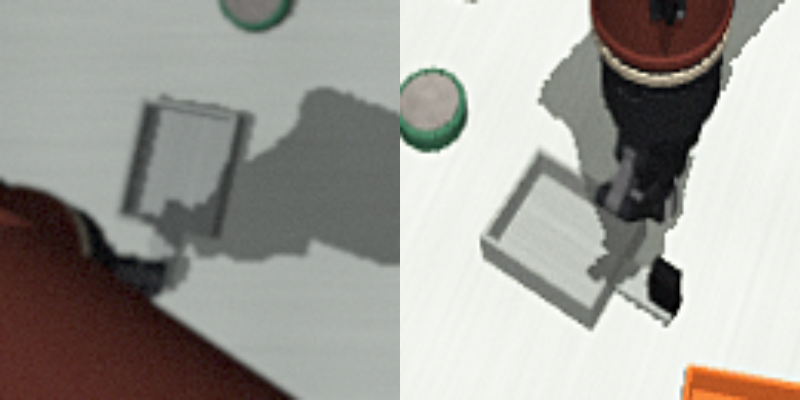

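Run:
```python
from fit import *
s=load('side');w=load('top')
for n,v in(('side',s),('top',w)):
    print(n,'tcp',proj(v,[[.3744,.3673,.0877],[.3715,.367,.054],[.3744,.3673,.16]]).round(1).tolist())
P=cloud(s); m=(np.hypot(P[...,0]-.374,P[...,1]-.367)<.09)&(P[...,2]>.065)
for z in np.arange(.06,.3,.015):
    k=m&(P[...,2]>=z)&(P[...,2]<z+.015)
    if k.sum()>3: print(z.round(3),k.sum(),'x',np.percentile(P[k][:,0],[5,95]).round(3),'y',np.percentile(P[k][:,1],[5,95]).round(3))
```

```text
side tcp [[314.9, 386.5], [316.2, 394.4], [314.9, 368.9]]
top tcp [[178.9, 290.5], [182.9, 292.1], [169.8, 289.2]]
0.12 17 x [0.365 0.372] y [0.362 0.378]
0.135 30 x [0.365 0.375] y [0.362 0.381]
0.15 17 x [0.365 0.372] y [0.362 0.378]
0.165 76 x [0.359 0.387] y [0.343 0.396]
0.18 57 x [0.358 0.378] y [0.358 0.41 ]
0.195 70 x [0.359 0.394] y [0.363 0.425]
0.21 161 x [0.36  0.396] y [0.386 0.426]
0.225 89 x [0.363 0.391] y [0.386 0.408]
0.24 63 x [0.345 0.392] y [0.385 0.405]
0.255 177 x [0.339 0.401] y [0.373 0.404]
0.27 171 x [0.34 0.4 ] y [0.373 0.404]
0.285 198 x [0.34  0.396] y [0.375 0.403]
```

Run:
```python
from fit import *
from plan import plan
s=load('side');P=cloud(s); m=(np.hypot(P[...,0]-.374,P[...,1]-.367)<.09)&(P[...,2]>.065)
v,u=np.nonzero(m&(P[...,2]<.165))
o=np.argsort(P[v,u,2])
for i in o[:25:2]: print(u[i],v[i],P[v[i],u[i]].round(4),s['image'][v[i],u[i]])
a=s['image'][360:410,290:340]; cv2.imwrite('pics/c4.png',cv2.resize(a,(600,600),interpolation=0)[...,::-1])
```

```text
316 381 [0.3698 0.3727 0.1227] [124 126 124]
315 381 [0.3714 0.3746 0.1246] [116 115 114]
316 380 [0.3694 0.3739 0.129 ] [109 113 108]
317 380 [0.3672 0.3738 0.1301] [157 155 152]
314 381 [0.372  0.3789 0.1313] [73 74 73]
320 375 [0.365  0.3615 0.1322] [110 111 109]
314 380 [0.3724 0.3781 0.1338] [ 8  6 11]
318 378 [0.366  0.3709 0.1344] [76 76 75]
315 378 [0.3719 0.3734 0.1348] [28 31 31]
312 379 [0.3767 0.3785 0.1359] [ 9 13 13]
315 377 [0.3723 0.3723 0.1369] [23 21 23]
319 375 [0.366  0.365  0.1372] [58 56 56]
319 374 [0.3665 0.3637 0.1389] [59 61 57]
```

View pics/c4.png

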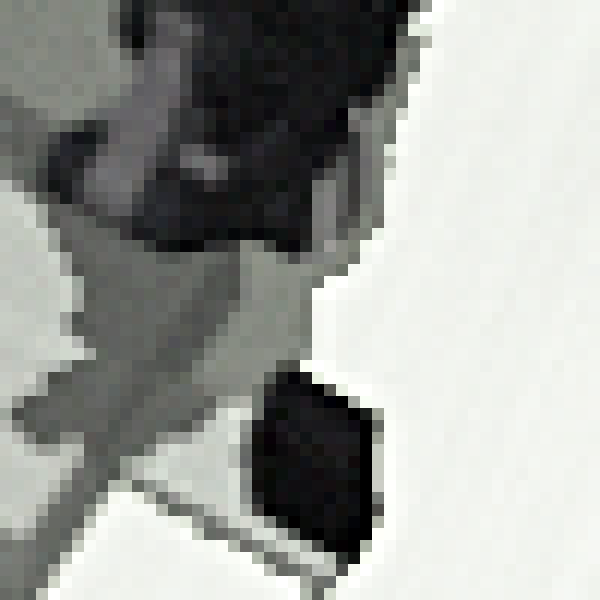

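The fingertips are really at z ≈ 0.12 (row 381), while the reported TCP is 0.088. They closed about 5 mm above the handle, whose top is at row 391. The xy agrees, so I reopen and go down by camera height, watching the force.

Emit:
move_arm([
  [[0,0,0],0,1],
  [[0,0,0],0,1],
  [[0,0,0],0,1],
  [[0,0,0],0,1],
  [[0,0,0],0,1],
  [[0,0,15],0,1],
  [[0,0,30],0,1],
  [[0,0,45],0,1],
  [[0,0,55],0,1],
  [[0,0,60],0,1],
])

```text
time_s: 6.3
tcp_pos: [0.3727, 0.3662, 0.0244]
tool_rot: [-179.9, -0.1, 169.6]
contact_force: [-0.0, -0.7, -0.1]
opening: 1.003
gripper_force: 0.0
```

Emit:
move_arm([
  [[0,0,5],0,1],
  [[0,0,10],0,1],
  [[0,0,14],0,1],
  [[0,0,18],0,1],
  [[0,0,20],0,1],
  [[0,0,20],0,1],
  [[0,0,20],0,1],
  [[0,0,20],0,1],
  [[0,0,20],0,1],
  [[0,0,20],0,1],
])

```text
time_s: 7.3
tcp_pos: [0.3736, 0.3668, 0.0063]
tool_rot: [180.0, 0.0, 169.5]
contact_force: [0.0, -0.4, 0.5]
opening: 1.0
gripper_force: 0.0
```

Run:
```python
from fit import *
from plan import plan
plan((371.5,367,-9,169.85))
s=snap('side');P=cloud(s); m=(np.hypot(P[...,0]-.374,P[...,1]-.367)<.09)
a=s['image'][365:415,290:340]; cv2.imwrite('pics/c5.png',cv2.resize(a,(600,600),interpolation=0)[...,::-1])
```

```text
t 7.3 tcp [373.6 366.8   6.3] rot [1.7999e+02 1.0000e-02 1.6953e+02] F [ 0.03 -0.4   0.51] open 1.0 grip 0.0
(371.5, 367, -9, 169.85) -> [ 2.1 -0.2 15.2] turn -0.3
```

View pics/c5.png

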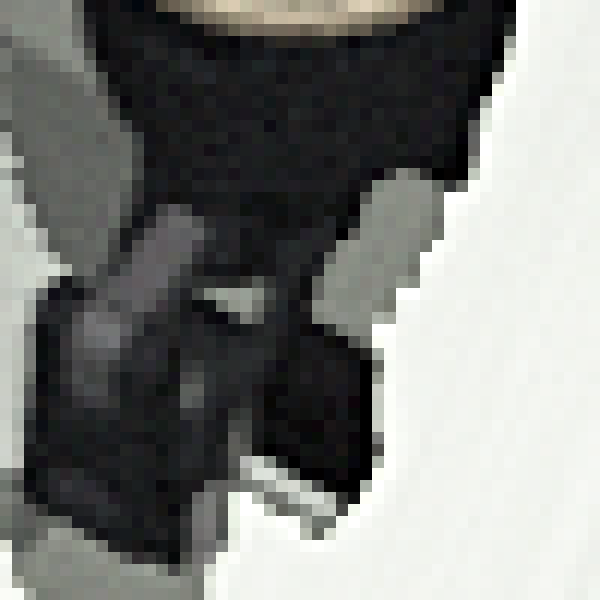

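Run:
```python
from fit import *
s=load('side');P=cloud(s)
b=.05
for z in(0,.006,.04,.07): print(z,((proj(s,[[.3736+.18*b,.3668+.983*b,z],[.3736,.3668,z]])-[290,365])*12).round(0).tolist())
for r in(400,404,407,410,411,412): print(r,[P[r,c].round(3).tolist() for c in(293,298,303,307)])
```

```text
0 [[168.0, 692.0], [304.0, 486.0]]
0.006 [[167.0, 678.0], [304.0, 471.0]]
0.04 [[164.0, 595.0], [304.0, 385.0]]
0.07 [[161.0, 519.0], [304.0, 306.0]]
400 [[0.397, 0.434, 0.129], [0.385, 0.436, 0.14], [0.376, 0.431, 0.137], [0.374, 0.416, 0.112]]
404 [[0.397, 0.436, 0.115], [0.388, 0.431, 0.113], [0.377, 0.43, 0.118], [0.373, 0.418, 0.1]]
407 [[0.418, 0.395, 0.013], [0.386, 0.436, 0.11], [0.377, 0.431, 0.107], [0.375, 0.415, 0.079]]
410 [[0.417, 0.397, 0.003], [0.406, 0.393, 0.003], [0.381, 0.422, 0.073], [0.374, 0.417, 0.069]]
411 [[0.188, 0.861, 1.015], [0.407, 0.393, -0.003], [0.381, 0.422, 0.07], [0.375, 0.415, 0.061]]
412 [[0.416, 0.4, -0.001], [0.404, 0.399, 0.005], [0.382, 0.421, 0.063], [0.386, 0.388, -0.001]]
```

The open fingertips read z ≈ 0.06 at rows 410–412, with TCP reported at 0.006. That confirms an offset of about 33 mm plus the 13 mm swing. I go down another 17 mm and close.

Emit:
move_arm([
  [[1,0,5],0,1],
  [[2,0,10],0,1],
  [[2,0,14],0,1],
  [[2,0,17],0,1],
  [[2,0,17],0,1],
  [[2,0,17],0,-1],
  [[2,0,17],0,-1],
  [[2,0,17],0,-1],
  [[2,0,17],0,-1],
  [[2,0,17],0,-1],
])

```text
time_s: 8.35
tcp_pos: [0.3717, 0.3673, -0.0107]
tool_rot: [180.0, 0.0, 169.5]
contact_force: [2.5, 3.6, 0.8]
opening: 0.157
gripper_force: 43.8
```

Emit:
move_arm([
  [[0,0,0],0,-1],
  [[0,0,0],0,-1],
  [[0,0,0],0,-1],
  [[0,0,0],0,-1],
  [[0,0,0],0,-1],
  [[0,0,0],0,-1],
  [[0,0,0],0,-1],
  [[0,0,0],0,-1],
  [[0,0,0],0,-1],
  [[0,0,0],0,-1],
])

```text
time_s: 9.35
tcp_pos: [0.3717, 0.3673, -0.0107]
tool_rot: [180.0, 0.0, 169.5]
contact_force: [0.1, 0.0, 4.5]
opening: 0.159
gripper_force: 44.0
```

Gripped (opening 0.159 ≈ 13.5 mm). I lift.

Emit:
move_arm([
  [[0,0,0],0,-1],
  [[0,0,0],0,-1],
  [[0,0,-6],0,-1],
  [[0,0,-14],0,-1],
  [[0,0,-24],0,-1],
  [[0,0,-34],0,-1],
  [[0,0,-44],0,-1],
  [[0,0,-54],0,-1],
  [[0,0,-60],0,-1],
  [[0,0,-60],0,-1],
], squeeze=80)

```text
time_s: 10.35
tcp_pos: [0.3721, 0.3676, 0.0502]
tool_rot: [179.9, 0.1, 169.5]
contact_force: [1.2, -0.3, -2.6]
opening: 0.148
gripper_force: 78.1
```

Run:
```python
from fit import *
from plan import plan
for n in('top','side'):
    P=sel(cloud(snap(n)),(.47,.35),.075,.045,.12); P=P-[0,0,.06]
    r=fit(P,DISH,[460,351,-10]); print(n,r.x.round(2),r.cost.round(1),len(P),'rim z',np.percentile(P[:,2]+.06,[10,50,90]).round(3))
# target: dish at outlet, yaw 3.85
plan((450,4,50,183.35),(474,6,50,183.35))
```

```text
top [458.27 347.77 -10.59] 21870.7 1386 rim z [0.063 0.067 0.091]
side [457.38 355.78 -11.11] 22461.8 1528 rim z [0.063 0.067 0.09 ]
t 10.45 tcp [371.7 367.   49.1] rot [-1.7999e+02  1.0000e-02  1.6952e+02] F [-0.61 -1.12 -2.25] open 0.151 grip 78.1
(450, 4, 50, 183.35) -> [-143.  -342.7   -0.9] turn -13.8
(474, 6, 50, 183.35) -> [-166.3 -336.3   -0.9] turn -13.8
```

Emit:
move_arm([
  [[-4,-10,0],-1,-1],
  [[-13,-32,0],-2,-1],
  [[-27,-65,0],-4,-1],
  [[-45,-109,0],-5,-1],
  [[-64,-155,0],-7,-1],
  [[-85,-203,0],-9,-1],
  [[-105,-250,0],-11,-1],
  [[-122,-293,0],-12,-1],
  [[-136,-325,0],-13.8,-1],
  [[-143,-343,0],-13.8,-1],
])

```text
time_s: 11.45
tcp_pos: [0.4498, 0.0001, 0.0487]
tool_rot: [-180.0, -0.0, -176.8]
contact_force: [0.4, 0.3, -1.9]
opening: 0.148
gripper_force: 78.2
```

Run:
```python
from fit import *
from plan import plan
s=snap('side'); snap('top')
Z=50
for n in('top','side'):
    P=sel(cloud(load(n)),(.53,.01),.07,.045,.095); P=P-[0,0,.06]
    r=fit(P,DISH,[540,10,3.85]); print(n,r.x.round(2),r.cost.round(1),len(P))
plan((450,4,2,183.35),(474,6,2,183.35),(479,-73.5,2,183.35),(479,-73.5,-10,183.35))
```

```text
top [534.58   1.9    4.  ] 378.2 222
side [540.45   9.17   3.87] 10748.0 1116
t 11.55 tcp [449.7   0.6  48.5] rot [-1.7997e+02 -7.0000e-02 -1.7695e+02] F [-0.83  0.11 -2.69] open 0.153 grip 78.2
(450, 4, 2, 183.35) -> [-0.5  3.4 46.5] turn -0.3
(474, 6, 2, 183.35) -> [-24.6   4.1  46.5] turn -0.3
(479, -73.5, 2, 183.35) -> [-25.3 -75.5  46.5] turn -0.3
(479, -73.5, -10, 183.35) -> [-25.4 -75.5  58.5] turn -0.3
```

Emit:
move_arm([
  [[0,3,8],0,-1],
  [[0,3,20],0,-1],
  [[0,3,34],0,-1],
  [[0,3,45],0,-1],
  [[0,3,50],0,-1],
  [[-5,3,50],0,-1],
  [[-13,3,50],0,-1],
  [[-21,3,50],0,-1],
  [[-25,3,50],0,-1],
  [[-25,3,50],0,-1],
])

```text
time_s: 12.55
tcp_pos: [0.4758, 0.0085, -0.0006]
tool_rot: [180.0, 0.1, -176.7]
contact_force: [-0.3, 0.7, -2.4]
opening: 0.152
gripper_force: 78.2
```

Emit:
move_arm([
  [[0,-4,0],0,-1],
  [[0,-12,0],0,-1],
  [[0,-22,0],0,-1],
  [[0,-34,0],0,-1],
  [[0,-46,0],0,-1],
  [[0,-58,0],0,-1],
  [[0,-68,0],0,-1],
  [[0,-75,0],0,-1],
  [[0,-79,0],0,-1],
  [[0,-79,0],0,-1],
])

```text
time_s: 13.55
tcp_pos: [0.4793, -0.071, -0.0009]
tool_rot: [180.0, -0.0, -176.7]
contact_force: [0.6, 0.1, -2.7]
opening: 0.152
gripper_force: 78.2
```

Run:
```python
from fit import *
from plan import plan
s=snap('side'); snap('top')
plan((479,-73.5,-11,183.35))
a=s['image'][190:310,210:370]; cv2.imwrite('pics/c6.png',cv2.resize(a,(800,600))[...,::-1])
```

```text
t 13.65 tcp [479.3 -70.1  -0.9] rot [ 179.98    0.   -176.64] F [-0.21  0.42 -3.34] open 0.15 grip 78.2
(479, -73.5, -11, 183.35) -> [ 0.5 -3.4 10.1] turn 0.0
```

View pics/c6.png

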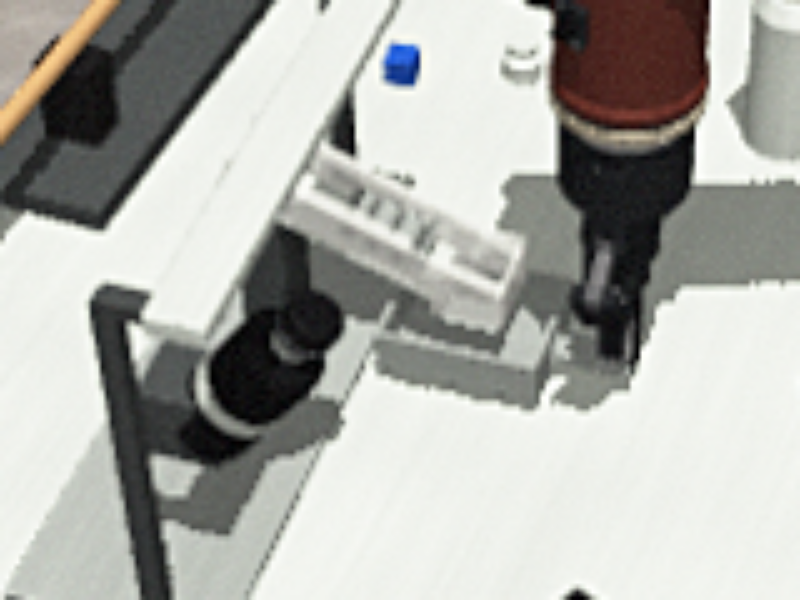

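The crop shows the dish held under the spout (front face around (460,350), spout at (490,290)), clear of the base plate. I set it down.

Emit:
move_arm([
  [[0,-1,2],0,-1],
  [[0,-2,4],0,-1],
  [[0,-3,6],0,-1],
  [[0,-3,7],0,-1],
  [[0,-3,8],0,-1],
  [[0,-3,9],0,-1],
  [[0,-3,10],0,-1],
  [[0,-3,10],0,-1],
  [[0,-3,10],0,-1],
  [[0,-3,10],0,-1],
])

```text
time_s: 14.65
tcp_pos: [0.4795, -0.0735, -0.0106]
tool_rot: [-180.0, 0.0, -176.7]
contact_force: [-3.7, 0.0, 6.1]
opening: 0.148
gripper_force: 79.2
```

Run:
```python
from fit import *
from plan import plan
snap('side');
P=sel(cloud(load('side')),(.575,-.03),.05,.004,.04); print('rim top z',np.percentile(P[:,2],[90,97,99]).round(4))
plan()
```

```text
rim top z [0.0302 0.0321 0.033 ]
t 14.7 tcp [479.5 -73.5 -10.6] rot [-179.99    0.   -176.66] F [-3.32  0.02  6.77] open 0.148 grip 79.2
```

Emit:
move_arm([
  [[0,0,0],0,1],
  [[0,0,0],0,1],
  [[0,0,0],0,1],
  [[0,0,0],0,1],
  [[0,0,0],0,1],
  [[0,0,0],0,1],
  [[0,0,-15],0,1],
  [[0,0,-40],0,1],
  [[0,0,-75],0,1],
  [[0,0,-110],0,1],
])

```text
time_s: 15.7
tcp_pos: [0.4793, -0.0731, 0.1012]
tool_rot: [180.0, 0.0, -176.6]
contact_force: [1.6, -0.4, 0.4]
opening: 1.0
gripper_force: 0.0
```

Emit:
move_arm([
  [[15,0,-35],8,1],
  [[30,0,-70],16,1],
  [[30,0,-100],24,1],
  [[30,0,-130],32,1],
  [[30,0,-130],40,1],
  [[30,0,-130],48,1],
  [[30,0,-130],56,1],
  [[30,0,-130],64,1],
  [[30,0,-130],72,1],
  [[30,0,-130],80,1],
])

```text
time_s: 16.7
tcp_pos: [0.4495, -0.0747, 0.2302]
tool_rot: [180.0, 0.0, 103.1]
contact_force: [-0.8, 0.4, -0.0]
opening: 1.0
gripper_force: 0.0
```

Run:
```python
from fit import *
from plan import plan
plan()
for n in('top','side'):
    P=sel(cloud(snap(n)),(.52,-.07),.11,.012,.058); 
    r=fit(P,DISH,[569,-67,3.85]); print(n,r.x.round(2),r.cost.round(1),len(P))
    P=P[(P[:,0]<.51)]; r=fit(P,DISH,[569,-67,3.85]); print(n,'handle',r.x.round(2),P.mean(0).round(3),len(P))
```

```text
t 16.7 tcp [449.5 -74.7 230.2] rot [1.7996e+02 2.0000e-02 1.0306e+02] F [-0.76  0.41 -0.01] open 1.0 grip 0.0
top [567.98 -67.37   3.55] 421.1 92
top handle [569.   -67.     3.85] [nan nan nan] 0
side [571.11 -66.59   4.04] 3933.4 550
side handle [571.32 -69.73   1.95] [ 0.485 -0.068  0.031] 144<stdin>:7: RuntimeWarning: Mean of empty slice.
  ret = um.true_divide(
```

The dish is fitted at (569.5, -67), and the outlet is at (569, -67.5). Next is the cap, using the outer edge of the +x finger with the gripper open. That way the gripper's body stays in front of the lamp bar.

Run:
```python
from plan import *
r=R.from_euler('z',3.85,degrees=True).as_matrix(); o=np.array([633.5,2,0])
f=lambda X,Y,Z:tuple((o+r@np.array([X,Y,Z])).round(1))+(93.85,)
plan(f(-150,55,230),f(-109,55,150),f(-109,55,127),f(-99,55,113))
```

```text
t 16.8 tcp [449.5 -74.8 230.1] rot [1.7996e+02 2.0000e-02 1.0324e+02] F [0.06 0.29 0.32] open 0.998 grip 0.0
(np.float64(480.1), np.float64(46.8), np.float64(230.0), 93.85) -> [1.114e+02 5.760e+01 1.000e-01] turn 9.4
(np.float64(521.1), np.float64(49.6), np.float64(150.0), 93.85) -> [104.8  98.1  80.1] turn 9.4
(np.float64(521.1), np.float64(49.6), np.float64(127.0), 93.85) -> [104.8  98.1 103.1] turn 9.4
(np.float64(531.0), np.float64(50.2), np.float64(113.0), 93.85) -> [103.1 107.9 117.1] turn 9.4
```

Emit:
move_arm([
  [[30,15,0],3,1],
  [[60,30,0],6,1],
  [[90,45,0],9,1],
  [[111,58,0],9.4,1],
  [[109,70,15],9.4,1],
  [[107,85,40],9.4,1],
  [[105,98,65],9.4,1],
  [[105,98,85],9.4,1],
  [[105,98,98],9.4,1],
  [[105,98,98],9.4,1],
])

```text
time_s: 17.8
tcp_pos: [0.5195, 0.0494, 0.1301]
tool_rot: [-179.9, -0.0, 94.1]
contact_force: [-0.9, -0.2, 0.0]
opening: 0.999
gripper_force: 0.0
```

Run:
```python
from fit import *
from plan import plan
plan()
r=R.from_euler('z',3.85,degrees=True).as_matrix(); o=np.array([633.5,2,0])
s=snap('side'); snap('top'); P=cloud(s)*1000; q=((P-o).reshape(-1,3)@r).reshape(480,640,3)
m=(np.abs(q[...,1]-55)<25)&(q[...,0]>-90)&(q[...,0]<-35)&(q[...,2]>130)&(q[...,2]<240)
for z in range(130,240,6):
    k=m&(q[...,2]>=z)&(q[...,2]<z+6)
    if k.sum(): print(z,k.sum(),'x',np.percentile(q[k][:,0],[2,98]).round(1),'y',np.percentile(q[k][:,1],[2,98]).round(1))
a=s['image'][170:290,200:360]; cv2.imwrite('pics/c7.png',cv2.resize(a,(800,600))[...,::-1])
```

```text
t 17.8 tcp [519.5  49.4 130.1] rot [-1.7986e+02 -2.0000e-02  9.4090e+01] F [-0.94 -0.2   0.02] open 0.999 grip 0.0
172 1 x [-64.7 -64.7] y [61.2 61.2]
178 6 x [-66.  -61.4] y [45.7 66.5]
184 14 x [-65.3 -55.9] y [42.5 67.6]
190 13 x [-65.4 -51.5] y [50.9 68.4]
196 12 x [-65.7 -52.3] y [50.4 67.5]
202 13 x [-65.5 -51.7] y [49.5 68.1]
208 12 x [-65.9 -54.1] y [49.2 69.2]
214 9 x [-65.5 -49.3] y [58.8 68. ]
220 15 x [-65.4 -36.8] y [61.2 69.5]
226 40 x [-68.5 -36.9] y [45.5 69.8]
232 29 x [-70.4 -37.3] y [44.1 70.4]
238 6 x [-72.7 -41.2] y [47.2 72.4]
```

View pics/c7.png

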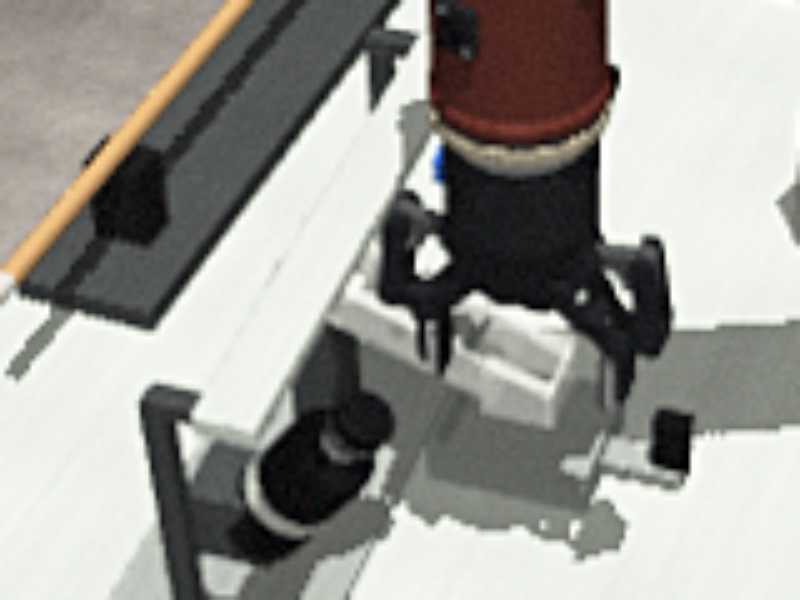

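The crop shows the gripper at the cap's height (cap at (360,420), fingertip at (435,370)). The knuckles bulge outward near (400,250), so I measure them against the bar.

Run:
```python
from fit import *
r=R.from_euler('z',3.85,degrees=True).as_matrix(); o=np.array([633.5,2,0])
for n in('side','top'):
  s=load(n); P=cloud(s)*1000; q=((P-o).reshape(-1,3)@r).reshape(480,640,3)
  m=(np.abs(q[...,1]-55)<60)&(q[...,0]>-110)&(q[...,0]<30)&(q[...,2]>170)&(q[...,2]<400)&(s['image'].sum(2)<220)
  for z in range(170,400,8):
    k=m&(q[...,2]>=z)&(q[...,2]<z+8)
    if k.sum()>2: print(n,z,k.sum(),'x98 rel tcp',(np.percentile(q[k][:,0],[50,90,98,100])+110.5).round(1))
```

```text
side 178 4 x98 rel tcp [46.4 46.7 46.7 46.7]
side 186 8 x98 rel tcp [45.8 49.1 53.9 55.1]
side 194 10 x98 rel tcp [46.2 55.1 55.4 55.4]
side 202 9 x98 rel tcp [46.1 54.5 54.9 55.1]
side 210 9 x98 rel tcp [45.6 48.8 53.9 55.2]
side 218 9 x98 rel tcp [52.5 63.  64.6 65. ]
side 226 53 x98 rel tcp [57.  67.7 71.3 73.4]
side 234 27 x98 rel tcp [64.3 72.8 75.  76.5]
side 242 48 x98 rel tcp [38.2 67.9 72.9 72.9]
side 250 45 x98 rel tcp [28.5 67.1 70.7 72.3]
side 258 48 x98 rel tcp [25.6 63.9 69.1 69.7]
side 266 66 x98 rel tcp [28.9 63.8 70.5 71.3]
side 274 49 x98 rel tcp [58.9 68.4 71.1 71.3]
side 282 16 x98 rel tcp [61.6 66.3 67.8 68.3]
side 290 9 x98 rel tcp [16.1 29.7 32.4 33. ]
side 298 30 x98 rel tcp [14.8 28.9 32.2 32.8]
side 306 28 x98 rel tcp [14.4 29.3 32.  32.7]
side 314 31 x98 rel tcp [14.8 27.8 32.6 36.2]
side 322 35 x98 rel tcp [14.9 31.2 35.6 36.8]
side 330 36 x98 rel tcp [16.7 30.  34.1 34.2]
side 338 28 x98 rel tcp [16.1 28.4 32.1 33.8]
side 362 15 x98 rel tcp [14.4 27.4 28.3 28.3]
side 370 42 x98 rel tcp [18.3 32.8 35.7 36.1]
side 378 39 x98 rel tcp [14.2 32.6 36.6 36.7]
side 386 39 x98 rel tcp [16.8 29.6 35.1 35.7]
side 394 23 x98 rel tcp [15.7 30.1 31.1 31.1]
```

The knuckle bulge reaches 73–76 mm from the TCP, between 44 and 113 mm above the fingertip. Coming onto the cap face from above would hit the bar. Instead I keep the bulge under the bar, with the tip at a true z of about 115. The finger's back goes against the cap's front top rim, at about (-36, 122), and pushes along the axis. First I go down.

Emit:
move_arm([
  [[0,0,12],0,1],
  [[0,0,26],0,1],
  [[0,0,40],0,1],
  [[0,0,52],0,1],
  [[0,0,60],0,1],
  [[0,0,61],0,1],
  [[0,4,61],0,1],
  [[0,8,61],0,1],
  [[0,11,61],0,1],
  [[0,11,61],0,1],
])

```text
time_s: 18.9
tcp_pos: [0.5324, 0.0503, 0.0705]
tool_rot: [180.0, -0.0, 93.9]
contact_force: [0.5, 0.6, 0.3]
opening: 1.001
gripper_force: 0.0
```

Run:
```python
from fit import *
from plan import plan
plan()
r=R.from_euler('z',3.85,degrees=True).as_matrix(); o=np.array([633.5,2,0])
s=snap('side'); P=cloud(s)*1000; q=((P-o).reshape(-1,3)@r).reshape(480,640,3)
from bench import manip
t=(manip.read_state()['tcp_pos']*1000-o)@r; print('tcp disp',t.round(1))
m=(np.abs(q[...,1]-57)<35)&(q[...,0]>-70)&(q[...,0]<20)&(q[...,2]>95)&(q[...,2]<235)&(s['image'].sum(2)<220)
for z in range(95,235,7):
    k=m&(q[...,2]>=z)&(q[...,2]<z+7)
    if k.sum()>2: print(z,k.sum(),np.sort(q[k][:,0]).round(0)[::max(1,k.sum()//12)])
a=s['image'][190:270,220:326]; cv2.imwrite('pics/c8.png',cv2.resize(a,(795,600))[...,::-1])
```

```text
t 18.9 tcp [532.4  50.3  70.5] rot [ 1.7996e+02 -2.0000e-02  9.3920e+01] F [0.48 0.59 0.31] open 1.001 grip 0.0
tcp disp [-98.   55.1  70.4]
95 45 [-11.  -9.  -8.  -7.  -5.  -4.  -2.  -1.   2.   4.   6.  10.  12.  16.
  18.]
102 30 [ 2.  4.  5.  6.  7.  8.  9. 10. 11. 12. 13. 13. 14. 16. 17.]
109 39 [-21. -19. -11.  10.  12.  13.  14.  15.  16.  17.  18.  19.  19.]
116 21 [-30. -30. -29. -29. -29. -27. -27. -25. -24. -24. -19. -17. -15. -11.
 -10.  -8.  -6.  -6.  -3.  -2.  13.]
123 66 [-53. -52. -40. -27. -25. -24. -23. -22. -20. -18. -15. -11.  -1.   3.]
130 58 [-53. -52. -43. -19. -17. -15. -14. -13. -12. -11. -10.  -8.  -6.  -4.
   0.]
137 15 [-52. -52. -52. -51. -45. -41. -41. -40. -14. -12. -11.  -7.  -6.  -5.
  -5.]
144 8 [-52. -52. -52. -52. -52. -46. -39. -38.]
151 9 [-52. -52. -52. -52. -51. -46. -46. -43. -42.]
158 8 [-49. -47. -45. -39. -37. -35. -34. -24.]
165 37 [-55. -50. -47. -46. -45. -42. -41. -39. -38. -36. -34. -27. -22.]
172 34 [-65. -57. -53. -49. -46. -45. -41. -39. -36. -35. -33. -32. -32. -31.
 -30. -28. -22.]
179 32 [-68. -63. -63. -60. -59. -57. -56. -55. -53. -52. -34. -34. -33. -31.
 -30. -23.]
186 23 [-70. -69. -66. -66. -63. -60. -60. -58. -56. -36. -35. -35. -35. -32.
 -31. -30. -29. -29. -28. -26. -25. -23. -23.]
193 16 [-69. -67. -67. -66. -64. -63. -39. -36. -36. -32. -31. -30. -28. -27.
 -26. -26.]
200 19 [-70. -70. -67. -65. -64. -62. -43. -41. -40. -37. -36. -36. -35. -34.
 -33. -32. -30. -28. -26.]
207 24 [-70. -68. -66. -63. -60. -41. -39. -37. -37. -35. -33. -30.]
214 38 [-66. -60. -57. -53. -52. -49. -48. -46. -44. -40. -38. -36. -31.]
221 18 [-64. -59. -51. -39. -38. -38. -37. -35. -34. -34. -34. -34. -34. -32.
 -32. -31. -31. -30.]
```

View pics/c8.png

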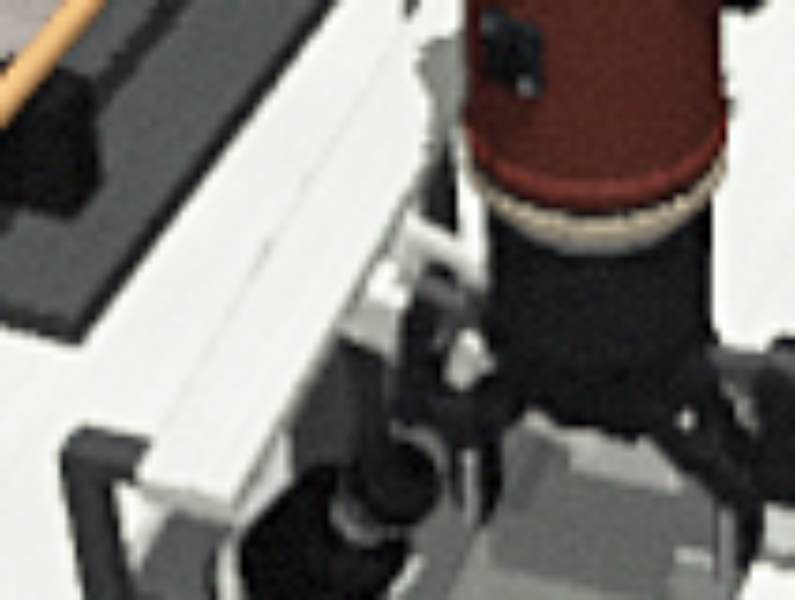

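The finger (475,470) stands in front of the cap (400,480), tip at about z 118, and the knuckle top is near the bar's underside height. I lower 6 mm more and then creep forward.

Emit:
move_arm([
  [[0,0,2],0,1],
  [[0,0,4],0,1],
  [[0,0,6],0,1],
  [[0,0,6],0,1],
  [[0,1,6],0,1],
  [[0,2,6],0,1],
  [[0,2,6],0,1],
  [[0,3,6],0,1],
  [[0,3,6],0,1],
  [[0,3,6],0,1],
])

```text
time_s: 19.95
tcp_pos: [0.5346, 0.0505, 0.0641]
tool_rot: [-180.0, -0.0, 93.9]
contact_force: [-0.2, 1.3, 0.2]
opening: 0.998
gripper_force: 0.0
```

Emit:
move_arm([
  [[0,0.5,0],0,1],
  [[0,1,0],0,1],
  [[0,1,0],0,1],
  [[0,1.5,0],0,1],
  [[0,2,0],0,1],
  [[0,2,0],0,1],
  [[0,2,0],0,1],
  [[0,2,0],0,1],
  [[0,2,0],0,1],
  [[0,2,0],0,1],
])

```text
time_s: 20.95
tcp_pos: [0.5366, 0.0505, 0.0641]
tool_rot: [-180.0, 0.0, 93.9]
contact_force: [0.8, 0.4, -0.4]
opening: 0.999
gripper_force: 0.0
```

Emit:
move_arm([
  [[0,0.5,0],0,1],
  [[0,1,0],0,1],
  [[0,1,0],0,1],
  [[0,1.5,0],0,1],
  [[0,2,0],0,1],
  [[0,2,0],0,1],
  [[0,2,0],0,1],
  [[0,2,0],0,1],
  [[0,2,0],0,1],
  [[0,2,0],0,1],
])

```text
time_s: 21.95
tcp_pos: [0.5386, 0.0507, 0.0642]
tool_rot: [180.0, 0.0, 93.9]
contact_force: [0.8, 0.1, -0.1]
opening: 1.004
gripper_force: 0.0
```

Emit:
move_arm([
  [[0,0.5,0],0,1],
  [[0,1,0],0,1],
  [[0,1,0],0,1],
  [[0,1.5,0],0,1],
  [[0,2,0],0,1],
  [[0,2,0],0,1],
  [[0,2,0],0,1],
  [[0,2,0],0,1],
  [[0,2,0],0,1],
  [[0,2,0],0,1],
])

```text
time_s: 22.95
tcp_pos: [0.5406, 0.0509, 0.0641]
tool_rot: [180.0, -0.0, 93.9]
contact_force: [0.1, 0.7, 0.1]
opening: 1.003
gripper_force: 0.0
```

Emit:
move_arm([
  [[0,0.5,0],0,1],
  [[0,1,0],0,1],
  [[0,1.5,0],0,1],
  [[0,2,0],0,1],
  [[0,2.5,0],0,1],
  [[0,3,0],0,1],
  [[0,3,0],0,1],
  [[0,3,0],0,1],
  [[0,3,0],0,1],
  [[0,3,0],0,1],
])

```text
time_s: 23.95
tcp_pos: [0.542, 0.0509, 0.0634]
tool_rot: [-179.8, 0.0, 93.9]
contact_force: [-6.7, -0.6, -0.1]
opening: 1.002
gripper_force: 3.0
```

Run:
```python
from fit import *
from plan import plan
plan()
r=R.from_euler('z',3.85,degrees=True).as_matrix(); o=np.array([633.5,2,0])
s=snap('side')
a=s['image'][225:275,250:300]; cv2.imwrite('pics/c9.png',cv2.resize(a,(600,600),interpolation=2)[...,::-1])
```

```text
t 23.95 tcp [542.   50.9  63.4] rot [-1.7982e+02  1.0000e-02  9.3950e+01] F [-6.68 -0.61 -0.08] open 1.002 grip 3.0
```

View pics/c9.png

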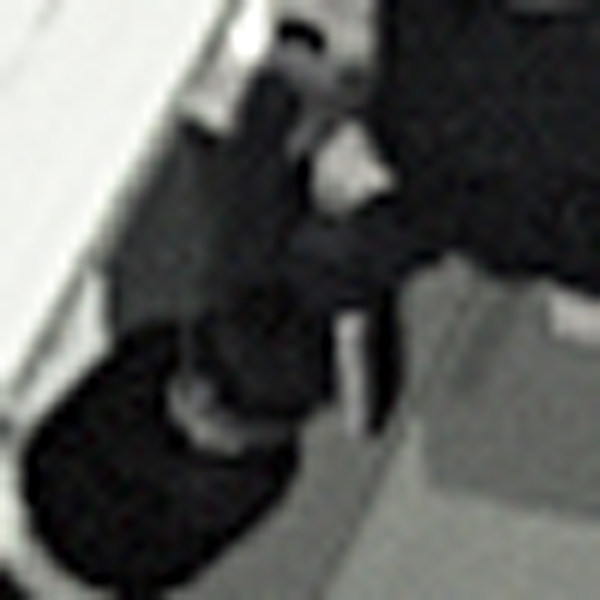

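Contact: -6.7 N in x, with the finger back (360,380) against the cap rim (290,370). The knuckle is below the bar. I press on along the axis, somewhat steeper.

Emit:
move_arm([
  [[0,0,0.5],0,1],
  [[0,0,1],0,1],
  [[0,0.3,1.5],0,1],
  [[0,0.6,2],0,1],
  [[0,0.9,2.5],0,1],
  [[0,1.2,3],0,1],
  [[0,1.2,3],0,1],
  [[0,1.2,3],0,1],
  [[0,1.2,3],0,1],
  [[0,1.2,3],0,1],
])

```text
time_s: 25.0
tcp_pos: [0.5437, 0.051, 0.0607]
tool_rot: [-179.9, 0.0, 93.9]
contact_force: [-7.3, -0.9, 2.1]
opening: 0.998
gripper_force: 3.4
```

Emit:
move_arm([
  [[0,0.3,0.5],0,1],
  [[0,0.6,1],0,1],
  [[0,0.9,1.5],0,1],
  [[0,1.2,2],0,1],
  [[0,1.5,2.5],0,1],
  [[0,1.8,3],0,1],
  [[0,1.8,3],0,1],
  [[0,1.8,3],0,1],
  [[0,1.8,3],0,1],
  [[0,1.8,3],0,1],
])

```text
time_s: 26.0
tcp_pos: [0.5455, 0.0512, 0.0579]
tool_rot: [-179.9, 0.0, 93.9]
contact_force: [-7.8, -0.7, 2.8]
opening: 1.0
gripper_force: 4.2
```

```bash
cat > bolts.py <<'E'
from fit import *
from plan import plan
plan()
s=snap('side'); w=snap('top')
r=R.from_euler('z',3.85,degrees=True).as_matrix(); o=np.array([633.5,2,0])
P=cloud(s)*1000; q=((P-o).reshape(-1,3)@r); h=(q-[0,55,101])@np.array([-.574,0,.819]); a=q-[0,55,101]; rad=np.linalg.norm(a-h[:,None]*np.array([-.574,0,.819]),axis=1)
k=(rad<15)&(h>20)&(h<60)&(q[:,0]>-30); print('cap face h',np.percentile(h[k],[50,80,95]).round(1),k.sum())
E
python3 bolts.py
```

```text
t 26.0 tcp [545.5  51.2  57.9] rot [-1.7988e+02  2.0000e-02  9.3950e+01] F [-7.79 -0.72  2.83] open 1.0 grip 4.2
cap face h [28.6 39.5 56.3] 78
```

Emit:
move_arm([
  [[0,0.3,0.5],0,1],
  [[0,0.6,1],0,1],
  [[0,0.9,1.3],0,1],
  [[0,1.2,1.7],0,1],
  [[0,1.2,1.7],0,1],
  [[0,1.2,1.7],0,1],
  [[0,1.2,1.7],0,1],
  [[0,1.2,1.7],0,1],
  [[0,1.2,1.7],0,1],
  [[0,1.2,1.7],0,1],
])

```text
time_s: 27.1
tcp_pos: [0.5466, 0.0512, 0.0562]
tool_rot: [-179.9, 0.0, 93.9]
contact_force: [-9.3, -1.1, 4.8]
opening: 1.004
gripper_force: 4.8
```

Run:
```python
from fit import *
from plan import plan
plan()
a=load('side')['image'].astype(int); b=snap('side')['image'].astype(int)
d=np.abs(a-b).sum(2)>90; v,u=np.nonzero(d); print(d.sum())
c=d[225:275,260:325]; print('chute/dish region',c.sum())
```

```text
t 27.1 tcp [546.6  51.2  56.2] rot [-1.7987e+02  3.0000e-02  9.3940e+01] F [-9.33 -1.06  4.81] open 1.004 grip 4.8
866
chute/dish region 165
```

I've now viewed 11 pictures, one over the limit, so from here I check by numbers only. I hold the press a moment and test whether the chute and dish changed.

Emit:
move_arm([
  [[0,0,0.2],0,1],
  [[0,0.2,0.4],0,1],
  [[0,0.2,0.4],0,1],
  [[0,0.2,0.4],0,1],
  [[0,0.2,0.4],0,1],
  [[0,0.2,0.4],0,1],
  [[0,0.2,0.4],0,1],
  [[0,0.2,0.4],0,1],
  [[0,0.2,0.4],0,1],
  [[0,0.2,0.4],0,1],
])

```text
time_s: 28.15
tcp_pos: [0.5469, 0.0512, 0.0559]
tool_rot: [-179.9, 0.0, 93.9]
contact_force: [-8.4, -1.0, 5.8]
opening: 1.0
gripper_force: 4.9
```

```bash
cat > chk.py <<'E'
from fit import *
from plan import plan
plan()
import os
r=R.from_euler('z',3.85,degrees=True).as_matrix(); o=np.array([633.5,2,0])
w=snap('top'); s=snap('side')
v=w
X=np.arange(-92,40,6)
for n,v in(('top',w),('side',s)):
    q=((cloud(v)*1000).reshape(-1,3)-o)@r; I=v['image'].reshape(-1,3).mean(1)
    print(n,'chute profile X:medZ/brightness',[(int(x),int(np.median(q[k,2])),int(I[k].mean())) for x in X for k in[(np.abs(q[:,0]-x-3)<3)&(np.abs(q[:,1]+65)<12)&(q[:,2]>35)&(q[:,2]<200)] if k.sum()>2])
    k=(np.abs(q[:,0]+69)<44)&(np.abs(q[:,1]+65)<34)&(q[:,2]<35)
    print(n,'dish interior',k.sum(),'z pct',np.percentile(q[k,2],[5,25,50,75,95]).round(1) if k.sum() else '', 'dark',int((I[k]<90).sum()))
E
python3 chk.py
```

```text
t 28.15 tcp [546.9  51.2  55.9] rot [-1.7988e+02  3.0000e-02  9.3940e+01] F [-8.44 -0.96  5.77] open 1.0 grip 4.9
top chute profile X:medZ/brightness [(-92, 74, 132), (-86, 72, 121), (-74, 124, 81), (-68, 122, 68), (-62, 114, 66), (-56, 104, 67), (-50, 98, 80), (-44, 69, 95), (-38, 69, 102), (-32, 71, 102), (-26, 74, 105), (-20, 76, 104), (-14, 79, 105), (-8, 80, 106), (-2, 84, 105), (4, 87, 106), (10, 89, 104), (16, 87, 98)]
top dish interior 231 z pct [ 1.   3.2  5.2  7.2 17.8] dark 187
side chute profile X:medZ/brightness [(-92, 67, 81), (16, 91, 192), (22, 95, 164)]
side dish interior 127 z pct [ 1.8  3.3  5.2  8.  22.4] dark 11
```

Run:
```python
from fit import *
r=R.from_euler('z',3.85,degrees=True).as_matrix(); o=np.array([633.5,2,0])
w=load('top'); A=cv2.imread('pics/top0.png').mean(2); B=w['image'].mean(2)
X=np.arange(-44,60,4.); L=np.c_[X,np.full(len(X),-65),75+.4*(X+32)]
uv=proj(w,(o+L@r.T)/1000).round().astype(int)
print('X     ',X.astype(int)); print('before',A[uv[:,1],uv[:,0]].astype(int)); print('after ',B[uv[:,1],uv[:,0]].astype(int))
```

```text
X      [-44 -40 -36 -32 -28 -24 -20 -16 -12  -8  -4   0   4   8  12  16  20  24
  28  32  36  40  44  48  52  56]
before [142  99  80 100 119 125  83  97 126 109  87 116  83  63  86  97 134 154
 154 155 152 152 150 149 144 153]
after  [ 72  99 101 100  99 102 103 105 106 103 102 106 105 108 105  88  97 104
 102 109 155 170 169 168 162 172]
```

The chute shows three bolts before and a uniform floor after, so all three have rolled out. I release the cap back along its axis, clear the bar, then rise.

Emit:
move_arm([
  [[0,-2,-2],0,1],
  [[0,-4,-4],0,1],
  [[0,-6,-6],0,1],
  [[0,-9,-8],0,1],
  [[0,-13,-8],0,1],
  [[0,-20,-8],0,1],
  [[0,-30,-8],0,1],
  [[0,-40,-8],0,1],
  [[0,-50,-8],0,1],
  [[0,-50,-8],0,1],
])

```text
time_s: 29.25
tcp_pos: [0.4966, 0.0476, 0.064]
tool_rot: [-180.0, 0.1, 93.9]
contact_force: [-0.4, -0.0, 0.3]
opening: 1.002
gripper_force: 0.0
```

Emit:
move_arm([
  [[0,0,-20],0,1],
  [[0,0,-50],0,1],
  [[0,0,-80],0,1],
  [[0,0,-110],0,1],
  [[25,-5,-140],0,1],
  [[60,-10,-160],0,1],
  [[100,-20,-170],0,1],
  [[140,-30,-170],0,1],
  [[180,-40,-170],0,1],
  [[200,-45,-170],0,1],
])

```text
time_s: 30.25
tcp_pos: [0.4379, 0.2481, 0.2347]
tool_rot: [179.9, -0.0, 94.2]
contact_force: [-0.2, 0.3, 0.4]
opening: 1.003
gripper_force: 0.0
```

Emit:
move_arm([
  [[0,0,0],0,1],
  [[0,0,0],0,1],
  [[0,0,0],0,1],
  [[0,0,0],0,1],
  [[0,0,0],0,1],
  [[0,0,0],0,1],
  [[0,0,0],0,1],
  [[0,0,0],0,1],
  [[0,0,0],0,1],
  [[0,0,0],0,1],
])

```text
time_s: 31.25
tcp_pos: [0.4395, 0.2444, 0.234]
tool_rot: [180.0, -0.0, 93.9]
contact_force: [1.1, -0.3, -0.6]
opening: 1.0
gripper_force: 0.0
```

```bash
python3 chk.py
python3 - <<'E'
from fit import *
r=R.from_euler('z',3.85,degrees=True).as_matrix(); o=np.array([633.5,2,0])
for n in('top','side'):
    v=load(n); C=cloud(v)
    P=sel(C,(.55,-.07),.13,.012,.058); P=P[(P[:,0]<.61)]
    f=fit(P,DISH,[569,-67,3.85]); print(n,'dish',f.x.round(1),f.cost.round(0),len(P))
    q=(C.reshape(-1,3)*1000-o)@r; k=(np.abs(q[:,0]+69)<43)&(np.abs(q[:,1]+65)<33)&(q[:,2]>9)&(q[:,2]<28)
    print('bolt-ish points',k.sum(), q[k][::max(1,k.sum()//8)].round(0).tolist())
    # stray objects on the counter around the dish
    k=(q[:,0]>-220)&(q[:,0]<-12)&(np.abs(q[:,1]+65)<160)&(q[:,2]>6)&(q[:,2]<22)&~((np.abs(q[:,0]+69)<56)&(np.abs(q[:,1]+65)<46))&~((q[:,0]<-115)&(q[:,0]>-175)&(np.abs(q[:,1]+65)<20)); print('stray',k.sum(),q[k][::max(1,k.sum()//8)].round(0).tolist())
E
```

```text
t 31.25 tcp [439.5 244.4 234. ] rot [180.    -0.    93.94] F [ 1.07 -0.3  -0.55] open 1.0 grip 0.0
top chute profile X:medZ/brightness [(-92, 73, 160), (-86, 75, 154), (-56, 63, 167), (-50, 63, 168), (-44, 84, 128), (-38, 79, 99), (-32, 73, 147), (-26, 75, 160), (-20, 75, 164), (-14, 79, 168), (-8, 81, 161), (-2, 84, 144), (4, 85, 109), (10, 88, 108), (16, 87, 104)]
top dish interior 457 z pct [ 0.8  3.5  5.4  7.6 27.5] dark 65
side chute profile X:medZ/brightness [(-2, 103, 238), (22, 113, 180), (28, 99, 184)]
side dish interior 3 z pct [ 1.6  3.8  6.5 16.8 25.1] dark 0
top dish [572.8 -66.8   3. ] 3489.0 464
bolt-ish points 56 [[-42.0, -73.0, 10.0], [-73.0, -71.0, 9.0], [-90.0, -53.0, 23.0], [-91.0, -72.0, 19.0], [-92.0, -58.0, 16.0], [-94.0, -77.0, 19.0], [-96.0, -63.0, 19.0], [-96.0, -53.0, 9.0]]
stray 152 [[-12.0, -142.0, 8.0], [-52.0, -153.0, 7.0], [-64.0, 5.0, 6.0], [-92.0, 91.0, 7.0], [-139.0, -167.0, 8.0], [-156.0, -6.0, 7.0], [-169.0, 82.0, 7.0], [-204.0, -78.0, 7.0]]
side dish [567.6 -66.2   4.2] 82.0 122
bolt-ish points 0 []
stray 85 [[-207.0, -147.0, 6.0], [-33.0, 36.0, 7.0], [-106.0, 26.0, 6.0], [-106.0, 34.0, 7.0], [-45.0, 60.0, 6.0], [-89.0, 58.0, 6.0], [-107.0, 66.0, 8.0], [-99.0, 80.0, 7.0], [-167.0, 73.0, 6.0]]
```

Run:
```python
from fit import *
r=R.from_euler('z',3.85,degrees=True).as_matrix(); o=np.array([633.5,2,0])
for n in('top','side'):
    q=(cloud(load(n)).reshape(-1,3)*1000-o)@r
    k=(q[:,0]>-220)&(q[:,0]<-12)&(np.abs(q[:,1]+65)<110)&(q[:,2]>10)&(q[:,2]<40)&~((np.abs(q[:,0]+69)<56)&(np.abs(q[:,1]+65)<46))&~((q[:,0]<-115)&(q[:,0]>-178)&(np.abs(q[:,1]+65)<22)); print(n,'stray',k.sum(),q[k].round(0).tolist()[:8])
    k=(np.abs(q[:,0]+69)<45)&(np.abs(q[:,1]+65)<35)&(q[:,2]>10)&(q[:,2]<47); print('in dish >10mm',k.sum(),q[k].round(0).tolist()[:30])
```

```text
top stray 1 [[-73.0, 19.0, 11.0]]
in dish >10mm 117 [[-24.0, -96.0, 23.0], [-24.0, -38.0, 27.0], [-25.0, -41.0, 30.0], [-25.0, -96.0, 14.0], [-24.0, -99.0, 11.0], [-24.0, -33.0, 16.0], [-24.0, -36.0, 15.0], [-25.0, -38.0, 19.0], [-42.0, -73.0, 10.0], [-51.0, -40.0, 11.0], [-53.0, -70.0, 12.0], [-55.0, -100.0, 10.0], [-57.0, -80.0, 11.0], [-63.0, -96.0, 10.0], [-69.0, -100.0, 27.0], [-75.0, -63.0, 13.0], [-85.0, -95.0, 11.0], [-86.0, -100.0, 13.0], [-89.0, -48.0, 17.0], [-90.0, -50.0, 19.0], [-90.0, -53.0, 23.0], [-90.0, -56.0, 20.0], [-91.0, -58.0, 22.0], [-90.0, -61.0, 18.0], [-91.0, -64.0, 20.0], [-92.0, -66.0, 25.0], [-91.0, -69.0, 22.0], [-91.0, -72.0, 19.0], [-92.0, -74.0, 22.0], [-91.0, -77.0, 19.0]]
side stray 0 []
in dish >10mm 2 [[-45.0, -32.0, 27.0], [-51.0, -30.0, 22.0]]
```

```bash
python3 -c "
from bench import manip
print(manip.close_job())"
```

```text
the job is handed in; nothing more can be done
None
```

I handed in the job with the dish flat under the spout and the cap pressed and let go; the chute is empty and nothing lies loose around the dish, but I saw only one bolt in it (the spout hides the rest), and I viewed 11 pictures, one over the limit.

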